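Fish a dropped rod clevis out of the test block gap with a telescopic hook

TASK

A rod clevis has dropped into the deep narrow gap of the leak-test block. Take the bent retrieving hook from its stand, feel for the bottom of the gap without pressing hard on the block, slide the hook's foot through the clevis fork and lift the clevis out without touching it with the fingers; set it upright on the floor of the steel parts tray without dropping it, then hang the hook upright back in its stand. Leave everything else where it is, including the piston in the tray.

Things in the scene. Friction and masses are not known exactly. Their poses are not given: they have to be found in the camera images.
- hook: Retrieving hook hanging upright in its stand. Origin: centre of its collar's underside, z up. Collar 28x28x5 mm, above it a black handle 18x18 mm up to z = 61 mm. Below it, on the axis, a telescopic 6 mm rod, drawn out differently at every start: the foot's underside lies 100 to 130 mm below the origin, not measured. Too stiff to shift by hand (80 N), so its length stays. 0.12 kg.
- hook_grip (a point): Grip point on the hook's handle axis, 36 mm above the hook's origin; grip across y. The rod's lower end is bent into a foot, 5 mm diameter, along the hook's +x, that ends in an upturned tip: tip axis 34 mm from the rod's axis, outermost point 36.5 mm, tip's top 20 mm above the foot's underside.
- seat (a point): Where the hook's origin sits when it hangs in the stand, 145 mm above the bench; axes as the stand's. Two tines 6 mm thick, 10 mm wide, tops at this height, run along x with a 12 mm slot between them, open towards -x (tine ends at x = -22 mm), closed at x = +52 mm. The hook hangs with its foot along the stand's +x and goes straight up and down through the slot.
- hook_stand: Hook stand, fixed; origin on the bench straight under the seat. Base plate 112x60x8 mm; a post 32 mm wide at x = 56 to 68 mm carries the tines.
- test_block: Leak-test block, fixed: aluminium block and grey guard plate with a gap between, closed at both ends, open above. Origin: on the bench under the gap's middle; x along the gap, z up. Gap 150 mm long (x -75 to 75), 30 mm wide (y -15 to 15); floor 10 mm above the bench, rim 95 mm. Outside x -83 to 83 mm, y -33 to 59 mm.
- clevis: Steel rod clevis standing on its two fork legs on the gap's floor. Origin: centre of its underside, z up. 24x24 mm in plan, 43 mm tall; the fork slot runs right through along its x, 13 mm wide, 28 mm high from the underside to the slot's roof; legs 5.5 mm thick. 0.1 to 0.22 kg. Hung by the slot's roof on the hook's foot it hangs upright but can rock sideways.
- tray_floor (a point): Centre of the parts tray's inner floor, 4 mm above the bench; x along the long side. A loose piston (40 mm disc, 14 mm high) lies near x = 46, y = 20 mm of it; there is room for the clevis beside it, for instance at x = -5, y = -18 mm.
- parts_tray: Steel parts tray, fixed, open above; 160x100 mm outside, walls 4 mm thick and 18 mm high. Origin on the bench under its centre.
- piston: bystander: piston in the tray; origin under its centre. Leave it alone.
- end_cap: bystander: end cap; origin under its centre. Leave it alone.
- end_cap_b: bystander: second end cap; origin under its centre. Leave it alone.
- spanner: bystander: spanner; origin under its centre. Leave it alone.
- fitting: bystander: elbow fitting; origin under its centre. Leave it alone.
- grease: bystander: grease pot; origin under its centre. Leave it alone.
- short_cylinder: bystander: short cylinder; origin under its centre. Leave it alone.

How it is judged:
By the outcome, as a careful person would: the job done as asked, in the order asked, and still so for the second after the job is handed in, with the robot touching nothing.
It also fails if it takes over 64 s, if anything falls off the work surface, if the arm or the gripper's body presses on something with over 40 N, if the wrist force passes 120 N, or if a joint passes its speed limit or range.

ROBOT

A 6-joint arm with a two-finger parallel gripper is mounted at the origin on a cart in front of the work surface, level with it; the furniture and walls round the work are solid. World frame = base frame: x ahead of the robot, y to its left, z up, the work surface at z = 0. Lengths are in m, angles in rad, forces in N, time in s.
With the tool pointing down it reaches from about 0.425 to 0.95 m from the base axis. Payload 3.5 kg.
Tool frame: the origin (TCP) lies at the very end of the fingers, on their centre line; the grasp point (between the pads) lies 19 mm behind it; z points along the fingers, x is the direction in which the jaws open and shut, and the axes are right-handed (so a half turn about z gives the same grasp; the last joint's range is limited). The gripper opens to 85 mm and grips with 20 to 120 N. Pads are 22 mm wide; open, the fingers measure 114 mm over their backs; the gripper's body (76 mm by 85 mm) begins 54 mm behind the grasp point. The pads swing forward as they close: fully open they stand 13 mm farther back than shut.
Start: joints at [-1.293, 0.286, 1.577, -0, 1.279, -0.15], TCP at [0.28, -0.614, 0.231] pointing down, gripper open.
Joint ranges: [-2.77, 2.77], [-0.9, 2.22], [0.21, 2.48], [-1.53, 4.67], [0.24, 2.81], [-2.84, 2.84]. Speed limits (rad/s): [2.79, 2.79, 3.14, 3.14, 3.14, 3.14].

INTERFACE

Orientations are given as a unit quaternion [x, y, z, w].
In Python, from rig import robot, optics gives the robot as it stands.
- The arm moves only by the tool step_arm, never from a script. Its argument "rows" is text: rows parted by semicolons, each of 7 numbers parted by spaces: the shift along the tool's x, y, z as a fraction of full scale, then the turn, a rotation vector about the tool's x, y, z as a fraction of full scale, then the opening, from -1 (shut) to 1 (fully open). In form: x y z rx ry rz claw; .... A call has 1 to 5 rows; each row is the pose to reach, as a shift and turn from the pose commanded when the call began, along the tool's axes at that moment; what a row does not reach only later rows make up. Full scale, the value 1, is 40 cm for a shift and 60 degrees for a turn. A row lasts 1/10 s, in which the tool goes at most 50 mm and 8.59 degrees, less where a joint would pass 70% of its speed; a pose out of reach is approached as far as the arm can. A call with a number of a shift or a turn outside -1 to 1 is refused whole. A call with a gripper value outside its range is refused whole. The fingers move at their own pace and stop on an object; "grip_force" is the grip in N (left out, the last holds). Time passes only in rows, so rows that repeat a pose let the fingers close. It gives the time, the measured TCP pose, the force and the opening at its end, in the units of the state.
- robot.observe(): the state, without advancing time (a new reading comes with each control period).
- optics.read_camera(name): name is "scene" or "top" or "wrist"; returns a dict with "pixels" (420x560x3 uint8, red, green, blue), "intrinsics" (3x3 intrinsics, pixels), "xyz" and "attitude" of the camera in the world; the wrist camera has in their place "tool_from_camera" (4x4, takes a point from camera to tool coordinates, whose origin is the TCP and whose axes are the tool frame's). Camera axes: x right, y down, z forward; pixel columns grow to the right and rows downward; lengths in m; the calibration is good to about 2 mm. A picture is of the moment at which its call begins: read the wrist's pose just before it. There is no depth.
- robot.close_job(): hands the job in, once; it reports no verdict.
The state is a dict: "t": time; "joint_positions": joint angles; "joint_velocities": joint speeds; "effort": joint torques, N m; "ee_pos": TCP position; "tcp_rot": TCP orientation; "force": force on the tool from outside, world axes, zero at the start; "moment": the same for the moment, N m; "gripper_width": finger opening in m.
Only numpy, scipy, OpenCV 4.12 (cv2) and the standard library are available. Lean on these libraries where they do the work, as an engineer would, in place of code of your own. Each camera call takes 0.05 s, during which the arm holds its last target.

## Working session

There is one attempt and no reset: what is moved stays moved. The work goes in short steps, Python scripts to look and compute and a tool call to move; the robot and the scene stay as the last step left them, time stands still between calls to the robot, and variables do not carry over. Pictures are saved under pics/ and viewed, and the job is handed in when it is done.

Besides the shell and the picture viewer there is one more tool, called by a JSON object that holds its "fn" and its "kwargs". step_arm: Moves the arm, as the interface text tells. Its arguments: {"type":"object","properties":{"rows":{"type":"string"},"grip_force":{"type":"number"}},"required":["rows"]}

```bash
ls; mkdir -p pics; python3 - <<'E'
from rig import robot, optics
import cv2
print(robot.observe())
for n in ["scene","top","wrist"]:
    c=optics.read_camera(n); cv2.imwrite(f"pics/{n}0.png",c["pixels"][:,:,::-1])
    print(n,{k:v for k,v in c.items() if k!="pixels"})
E
```

```text
pics
{'t': 0.0, 'joint_positions': array([-1.29297761e+00,  2.87214104e-01,  1.57814163e+00, -7.16719542e-06,
        1.27859030e+00, -1.49989863e-01]), 'joint_velocities': array([ 0.00122709,  0.00041864, -0.00146281,  0.00052215,  0.00020034,
       -0.00086643]), 'effort': array([-2.46883542e-05, -4.05981374e+01, -2.92626500e+01, -1.81544697e-04,
        5.77920568e-03, -1.02659786e-05]), 'ee_pos': array([ 0.27989661, -0.61353014,  0.22993402]), 'tcp_rot': array([ 8.41093873e-01, -5.40887893e-01, -8.85756238e-04, -7.74627660e-04]), 'force': array([0.67499049, 0.38481519, 1.12262325]), 'moment': array([-0.00904073,  0.00557281,  0.02221352]), 'gripper_width': 0.08537311433859845}
scene {'intrinsics': array([[409.7453963 ,   0.        , 280.04450711],
       [  0.        , 409.7453963 , 206.15113586],
       [  0.        ,   0.        ,   1.        ]]), 'xyz': array([0.02069413, 0.30370278, 0.47795626]), 'attitude': array([-0.28734324,  0.78848681, -0.50778347,  0.19462364])}
top {'intrinsics': array([[394.56788718,   0.        , 284.16173128],
       [  0.        , 394.56788718, 214.17078855],
       [  0.        ,   0.        ,   1.        ]]), 'xyz': array([ 0.47236038, -0.26453189,  0.96023214]), 'attitude': array([ 0.70825274, -0.70504127,  0.00987564, -0.03460259])}
wrist {'intrinsics': array([[326.40344426,   0.        , 273.73846845],
       [  0.        , 326.40344426, 213.55138692],
       [  0.        ,   0.        ,   1.        ]]), 'tool_from_camera': array([[ 9.99999603e-01, -8.90629662e-04, -1.37071378e-05,
         3.54068710e-04],
       [ 8.51632453e-04,  9.51477630e-01,  3.07716744e-01,
        -7.88658494e-02],
       [-2.61019625e-04, -3.07716634e-01,  9.51478011e-01,
        -1.42818437e-01],
       [ 0.00000000e+00,  0.00000000e+00,  0.00000000e+00,
         1.00000000e+00]])}
```

View pics/scene0.png

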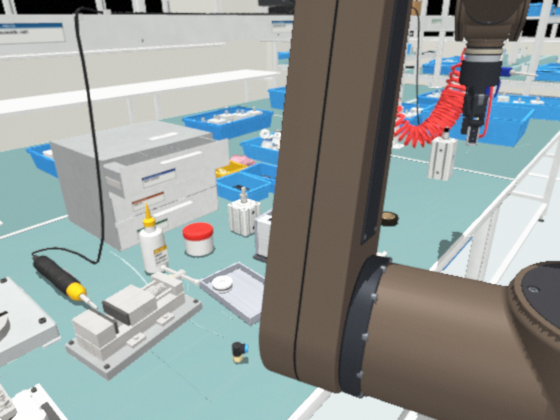

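View pics/top0.png

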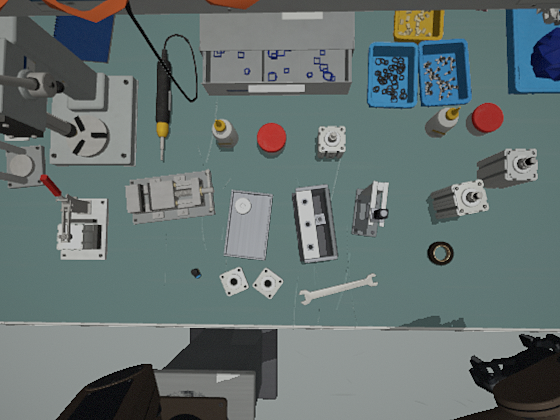

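View pics/wrist0.png

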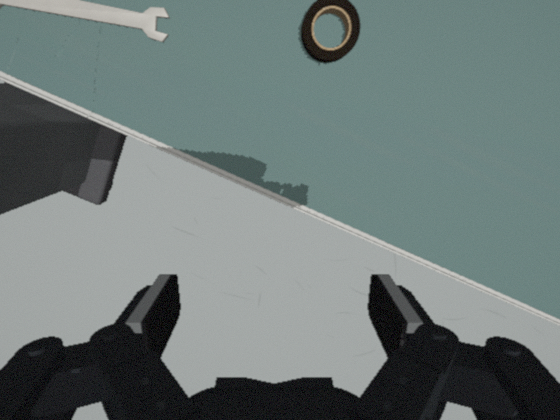

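```bash
python3 - <<'E'
import cv2
i=cv2.imread("pics/top0.png")[175:275,215:405]
cv2.imwrite("pics/topz.png",cv2.resize(i,None,fx=4.2,fy=4.2,interpolation=cv2.INTER_CUBIC))
E
```

```text
(no output)
```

View pics/topz.png

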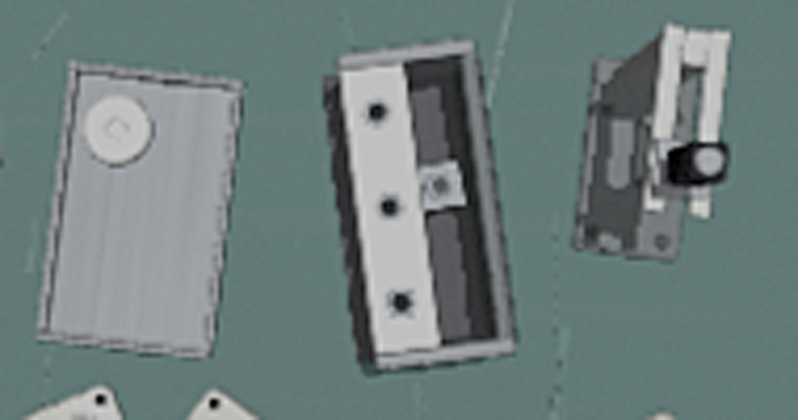

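```bash
cat > h.py <<'E'
import numpy as np, cv2
from rig import robot, optics
from scipy.spatial.transform import Rotation as R
def pose_from(c,s=None):
    if "xyz" in c: return R.from_quat(c["attitude"]).as_matrix(),np.array(c["xyz"])
    T=np.eye(4);T[:3,:3]=R.from_quat(s["tcp_rot"]).as_matrix();T[:3,3]=s["ee_pos"]
    W=T@c["tool_from_camera"];return W[:3,:3],W[:3,3]
def ray(c,uv,s=None):
    Rm,p=pose_from(c,s);K=c["intrinsics"]
    d=np.linalg.solve(K,np.r_[uv,1.0]);return p,Rm@d
def plane(c,uv,z,s=None):
    p,d=ray(c,uv,s);return p+d*(z-p[2])/d[2]
def proj(c,P,s=None):
    Rm,p=pose_from(c,s);q=c["intrinsics"]@(Rm.T@(np.array(P)-p));return q[:2]/q[2]
def shot(n,name):
    s=robot.observe();c=optics.read_camera(n);cv2.imwrite(f"pics/{name}.png",c["pixels"][:,:,::-1]);return c,s
def delta(pos,yaw=None,cmd=None):
    """fractions of full scale to go from measured pose to pos with tool down, jaw axis at world yaw"""
    s=robot.observe();R0=R.from_quat(s["tcp_rot"]);
    sh=R0.inv().apply(np.array(pos)-s["ee_pos"])/0.4
    out=list(sh)
    if yaw is not None:
        Rt=R.from_matrix(np.array([[np.cos(yaw),np.sin(yaw),0],[np.sin(yaw),-np.cos(yaw),0],[0,0,-1]]).astype(float))
        out+=list((R0.inv()*Rt).as_rotvec()/np.deg2rad(60))
    print("delta",np.round(out,4),"pos",np.round(s["ee_pos"],4),"yaw",round(float(np.rad2deg(np.arctan2(*R0.as_matrix()[[1,0],0]))),2))
E
python3 - <<'E'
from h import *
c,s=shot("top","top1")
Z=lambda x,y:(x/4.2+215-.4,y/4.2+175-.4)
def q(n,p,z):print(n,np.round(plane(c,Z(*p),z)[:2],4))
print(c["xyz"])
for p in [(72,62),(242,82),(212,357),(38,338)]:q("tray",p,.018)
q("piston",(118,128),.018)
for p in [(472,40),(517,352),(340,55),(378,368)]:q("block",p,.095)
q("clevis",(441,186),.053)
for p in [(668,27),(730,33),(708,215),(655,208)]:q("tines",p,.145)
q("handle",(710,158),.206)
E
```

```text
[ 0.47236038 -0.26453189  0.96023214]
tray [ 0.5913 -0.1044]
tray [ 0.5799 -0.2024]
tray [ 0.4231 -0.1865]
tray [ 0.4332 -0.0871]
piston [ 0.5533 -0.1314]
block [ 0.5934 -0.328 ]
block [ 0.4309 -0.351 ]
block [ 0.5854 -0.2589]
block [ 0.4221 -0.2792]
clevis [ 0.5189 -0.3141]
tines [ 0.5929 -0.4205]
tines [ 0.59   -0.4507]
tines [ 0.5005 -0.4391]
tines [ 0.5038 -0.4134]
handle [ 0.5242 -0.4272]
```

```bash
python3 - <<'E'
from h import *
delta((.515,-.37,.33),np.deg2rad(-96))
E
```

```text
delta [-3.110e-01 -7.875e-01 -2.483e-01  2.000e-04  1.400e-03  5.085e-01] pos [ 0.2799 -0.6138  0.2304] yaw -65.49
```

{"fn": "step_arm", "kwargs": {"rows": "-0.06 -0.15 -0.1 0 0 0.1 1; -0.12 -0.26 -0.2 0 0 0.22 1; -0.17 -0.37 -0.248 0 0 0.34 1; -0.22 -0.48 -0.248 0 0 0.44 1; -0.26 -0.6 -0.248 0 0 0.508 1"}}

```text
t: 0.7
ee_pos: [0.4308, -0.4451, 0.3295]
tcp_rot: [-0.668, 0.744, -0.002, -0.0]
force: [1.7, 0.3, 0.5]
gripper_width: 0.0855
```

```bash
python3 - <<'E'
from h import *
delta((.515,-.37,.33),np.deg2rad(-96))
E
```

```text
delta [-0.2095 -0.189  -0.0014 -0.0023 -0.0026 -0.0037] pos [ 0.4308 -0.4451  0.3295] yaw -96.22
```

{"fn": "step_arm", "kwargs": {"rows": "-0.08 -0.07 0 0 0 0 1; -0.15 -0.14 0 0 0 0 1; -0.2 -0.185 0 0 0 0 1; -0.2 -0.185 0 0 0 0 1"}}

```text
t: 1.1
ee_pos: [0.5138, -0.3714, 0.3267]
tcp_rot: [-0.671, 0.741, 0.0, 0.0]
force: [0.1, 0.4, 1.3]
gripper_width: 0.0851
```

```bash
python3 - <<'E'
from h import *
c,s=shot("wrist","w1"); delta((.515,-.37,.33),np.deg2rad(-96))
for n,P in dict(hook=(.524,-.428,.206),seat=(.524,-.428,.145),clev=(.518,-.308,.053),gap=(.5075,-.307,.095)).items(): print(n,proj(c,P,s))
E
```

```text
delta [-0.0077 -0.0055 -0.0083  0.0006  0.0002  0.0034] pos [ 0.5125 -0.3729  0.3267] yaw -95.8
hook [340.31505923 188.27295121]
seat [328.53957471 174.10941291]
clev [224.39995864 174.19394132]
gap [219.73744831 189.90416998]
```

View pics/w1.png

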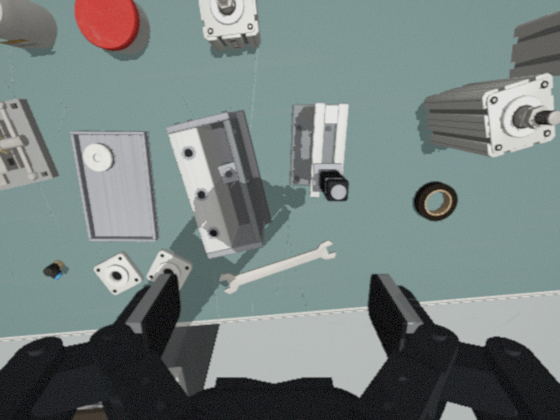

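```bash
python3 - <<'E'
from h import *
import pickle
c,s=shot("wrist","w2"); pickle.dump((c,s),open("w2.pkl","wb"));print(s["ee_pos"],s["joint_velocities"])
i=cv2.imread("pics/w2.png")[90:265,160:360]
cv2.imwrite("pics/w2z.png",cv2.resize(i,None,fx=3.4,fy=3.4,interpolation=cv2.INTER_CUBIC))
c,s=shot("scene","s2")
i=c["pixels"][:,:,::-1]
E
```

```text
[ 0.51251446 -0.37285911  0.32666593] [-0.04685065 -0.00287889  0.00439632 -0.01412957  0.00145947 -0.00726177]
```

View pics/w2z.png

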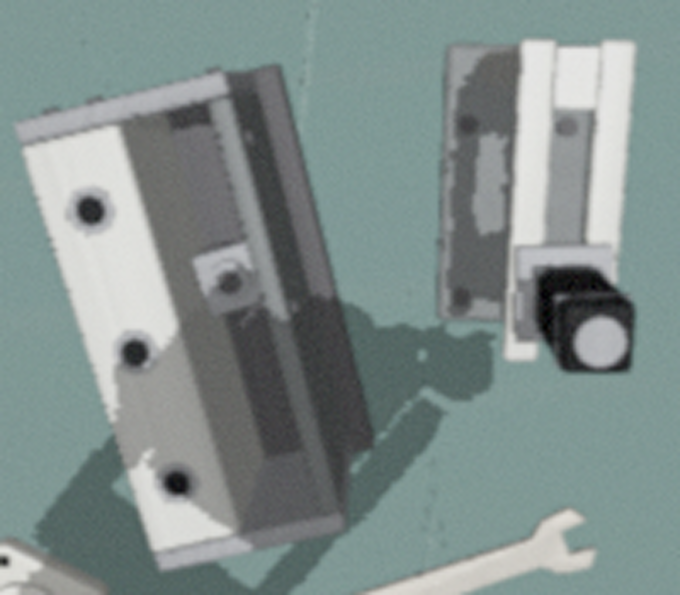

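View pics/s2.png

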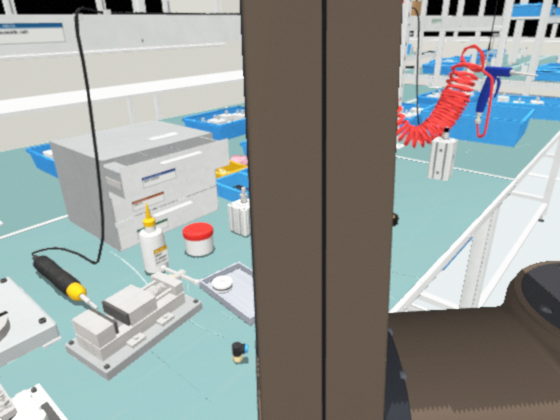

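```bash
python3 - <<'E'
from h import *
import pickle
c,s=pickle.load(open("w2.pkl","rb"))
Z=lambda x,y:(x/3.4+160-.35,y/3.4+90-.35)
def q(n,p,z):print(n,p,np.round(plane(c,Z(*p),z,s)[:2],4))
for p in [(522,40),(505,360),(537,360),(635,42),(625,240),(552,108),(600,108)]:q("tines",p,.145)
for p in [(518,246),(613,246),(518,340)]:q("collar",p,.150)
for p in [(558,372),(633,372),(633,304),(558,304),(600,342)]:q("handle",p,.206)
for p in [(228,70),(345,525),(160,570),(15,125)]:q("blockout",p,.095)
for p in [(123,125),(240,530),(210,100),(325,515)]:q("gap",p,.095)
for p in [(192,260),(247,243),(258,298),(210,312),(230,283)]:q("clevis",p,.053)
i=cv2.imread("pics/w2.png")[90:250,195:290]
cv2.imwrite("pics/w2b.png",cv2.resize(i,None,fx=6,fy=6,interpolation=cv2.INTER_CUBIC)[:600])
E
```

```text
tines (522, 40) [ 0.5931 -0.4187]
tines (505, 360) [ 0.5024 -0.4077]
tines (537, 360) [ 0.5014 -0.4173]
tines (635, 42) [ 0.5894 -0.4498]
tines (625, 240) [ 0.5349 -0.4451]
tines (552, 108) [ 0.5742 -0.426 ]
tines (600, 108) [ 0.5728 -0.4394]
collar (518, 246) [ 0.5372 -0.4134]
collar (613, 246) [ 0.5344 -0.4406]
collar (518, 340) [ 0.5095 -0.4115]
handle (558, 372) [ 0.5147 -0.4154]
handle (633, 372) [ 0.5128 -0.4338]
handle (633, 304) [ 0.5299 -0.4344]
handle (558, 304) [ 0.5317 -0.4164]
handle (600, 342) [ 0.5212 -0.426 ]
blockout (228, 70) [ 0.5939 -0.3299]
blockout (345, 525) [ 0.4325 -0.3493]
blockout (160, 570) [ 0.4215 -0.279 ]
blockout (15, 125) [ 0.5841 -0.2582]
gap (123, 125) [ 0.5805 -0.2933]
gap (240, 530) [ 0.4345 -0.3108]
gap (210, 100) [ 0.5854 -0.3227]
gap (325, 515) [ 0.4372 -0.3425]
clevis (192, 260) [ 0.5281 -0.3007]
clevis (247, 243) [ 0.5323 -0.3222]
clevis (258, 298) [ 0.5111 -0.3234]
clevis (210, 312) [ 0.5076 -0.3044]
clevis (230, 283) [ 0.5179 -0.3137]
```

View pics/w2b.png

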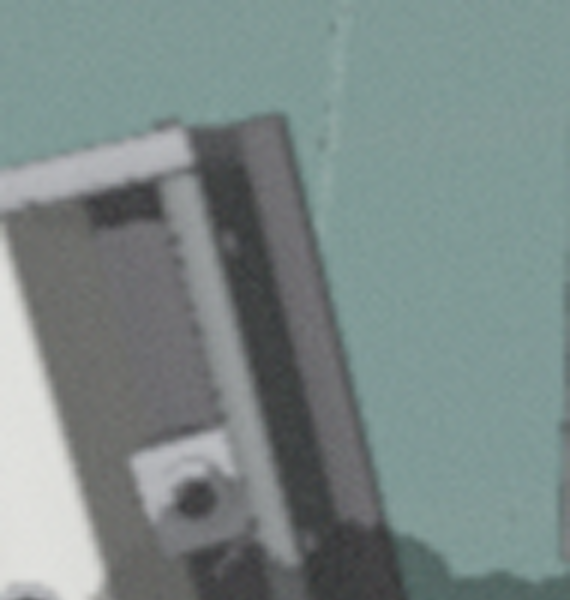

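```bash
python3 - <<'E'
from h import *
delta((.522,-.426,.25),np.deg2rad(-96))
E
```

```text
delta [ 1.252e-01 -4.040e-02  1.918e-01  7.000e-04 -1.000e-04  4.000e-04] pos [ 0.5112 -0.3745  0.3267] yaw -95.97
```

{"fn": "step_arm", "kwargs": {"rows": "0.08 -0.03 0.02 0 0 0 1; 0.125 -0.04 0.1 0 0 0 1; 0.125 -0.04 0.19 0 0 0 1; 0.125 -0.04 0.19 0 0 0 1; 0.125 -0.04 0.19 0 0 0 1"}}

```text
t: 1.75
ee_pos: [0.5212, -0.4262, 0.2505]
tcp_rot: [-0.669, 0.744, 0.001, -0.0]
force: [0.2, -0.1, 1.3]
gripper_width: 0.0853
```

```bash
python3 - <<'E'
from h import *
c,s=shot("wrist","w3")
delta((.522,-.426,.162),np.deg2rad(-96))
print(proj(c,(.522,-.426,.206),s),proj(c,(.522,-.426,.145),s))
E
```

```text
delta [-0.0017  0.0008  0.2271 -0.0014 -0.0013 -0.0005] pos [ 0.5221 -0.4266  0.2528] yaw -96.03
[273.05781666 240.64544633] [273.22951268 210.97842069]
```

View pics/w3.png

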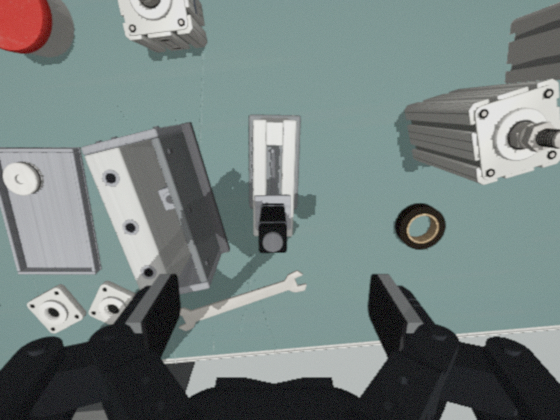

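{"fn": "step_arm", "kwargs": {"rows": "0 0 0.1 0 0 0 1; 0 0 0.2 0 0 0 1; 0 0 0.227 0 0 0 1; 0 0 0.227 0 0 0 0; 0 0 0.227 0 0 0 -0.5", "grip_force": 50}}

```text
t: 2.3
ee_pos: [0.5235, -0.4268, 0.1637]
tcp_rot: [-0.669, 0.743, -0.002, 0.0]
force: [-0.1, 0.1, 0.4]
gripper_width: 0.0591
```

{"fn": "step_arm", "kwargs": {"rows": "0 0 0 0 0 0 -1; 0 0 0 0 0 0 -1; 0 0 0 0 0 0 -1; 0 0 0 0 0 0 -1; 0 0 0 0 0 0 -1", "grip_force": 60}}

```text
t: 2.8
ee_pos: [0.5231, -0.4261, 0.1624]
tcp_rot: [-0.669, 0.743, -0.001, 0.0]
force: [0.3, 1.2, 5.8]
gripper_width: 0.0172
```

```bash
python3 - <<'E'
from h import *
c,s=shot("wrist","w4")
delta((.522,-.426,.162),np.deg2rad(-96));print(s["force"],s["gripper_width"])
E
```

```text
delta [ 0.      0.0028  0.0009 -0.0022 -0.0016  0.0006] pos [ 0.5231 -0.4261  0.1624] yaw -95.96
[0.29833713 1.22976294 5.83586462] 0.01723704383460337
```

View pics/w4.png

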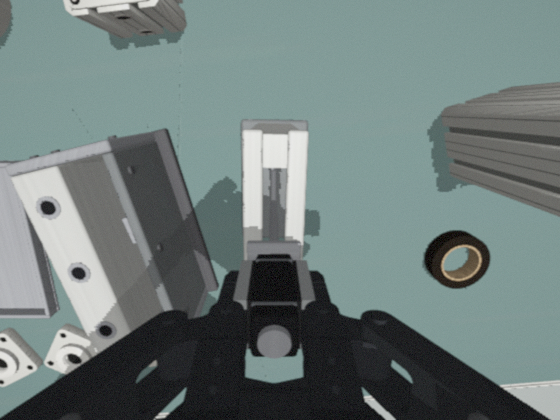

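{"fn": "step_arm", "kwargs": {"rows": "0 0 -0.04 0 0 0 -1; 0 0 -0.1 0 0 0 -1; 0 0 -0.17 0 0 0 -1; 0 0 -0.24 0 0 0 -1; 0 0 -0.3 0 0 0 -1", "grip_force": 80}}

```text
t: 3.35
ee_pos: [0.5222, -0.4256, 0.282]
tcp_rot: [-0.669, 0.743, -0.0, -0.0]
force: [0.3, 0.4, -2.1]
gripper_width: 0.017
```

{"fn": "step_arm", "kwargs": {"rows": "0 0 -0.05 0 0 0 -1; 0 0 -0.06 0 0 0 -1; 0 0 -0.06 0 0 0 -1; 0 0 -0.06 0 0 0 -1; 0 0 -0.06 0 0 0 -1"}}

```text
t: 3.85
ee_pos: [0.5218, -0.4251, 0.3019]
tcp_rot: [-0.669, 0.743, 0.002, -0.0]
force: [-0.3, 0.1, -1.1]
gripper_width: 0.017
```

```bash
python3 - <<'E'
from h import *
import pickle
c,s=shot("wrist","w5");pickle.dump((c,s),open("w5.pkl","wb"))
c2,s2=shot("scene","s5")
c2,s2=shot("top","t5")
print(s["ee_pos"],s["force"],s["gripper_width"])
print(proj(c,s["ee_pos"]+[0,0,.044],s))
E
```

```text
[ 0.52177796 -0.42505403  0.30189115] [-0.26852737  0.08315687 -1.07241674] 0.0169691698198785
[273.11720084 337.39245567]
```

View pics/w5.png

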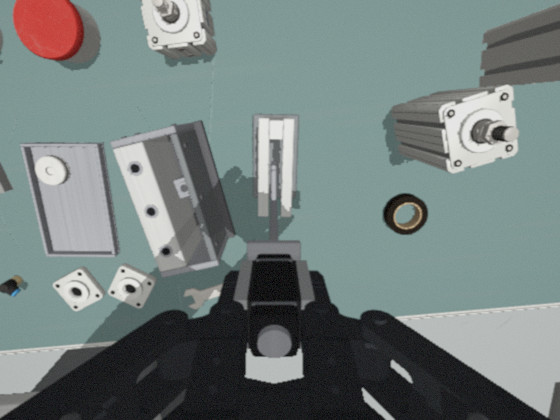

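View pics/t5.png

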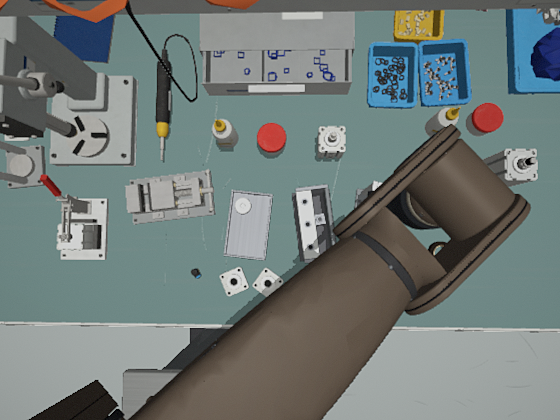

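```bash
python3 - <<'E'
from h import *
i=cv2.imread("pics/w5.png")[105:265,210:340]
cv2.imwrite("pics/w5z.png",cv2.resize(i,None,fx=3.7,fy=3.7,interpolation=cv2.INTER_CUBIC))
E
```

```text
(no output)
```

View pics/w5z.png

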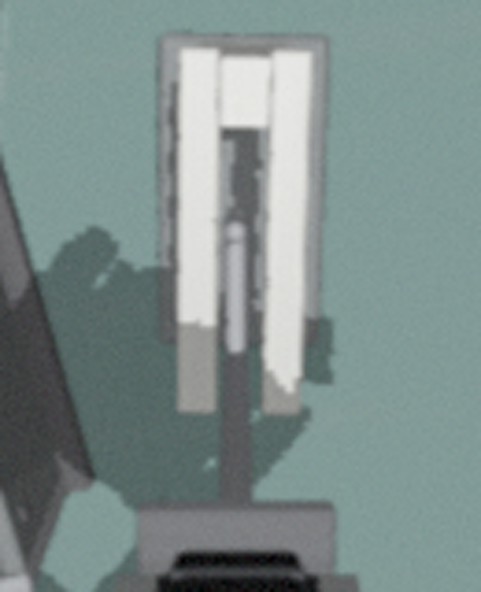

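```bash
python3 - <<'E'
from h import *
import pickle
c,s=pickle.load(open("w5.pkl","rb"))
T=c["tool_from_camera"];K=c["intrinsics"]
for y,off in [(220,.0365),(224,.0365),(228,.0365),(240,.034),(350,0),(350,.003)]:
    u=np.array([235/3.7+210-.4,y/3.7+105-.4,1]);d=T[:3,:3]@np.linalg.solve(K,u);p=T[:3,3]
    t=(-off-p[1])/d[1];print(y,off,p+d*t)
# collar far edge y=503 at z = origin+5 => tool z 0.017-.005=.012, offset?
for y in (500,506):
    u=np.array([235/3.7+210-.4,y/3.7+105-.4,1]);d=T[:3,:3]@np.linalg.solve(K,u);t=(.012-p[2])/d[2];print(p+d*t)
E
```

```text
220 0.0365 [-0.00017319 -0.0365      0.11722202]
224 0.0365 [-0.00016946 -0.0365      0.11203123]
228 0.0365 [-0.00016587 -0.0365      0.10703362]
240 0.034 [-0.00016944 -0.034       0.10698101]
350 0 [-0.00024528  0.          0.14428129]
350 0.003 [-0.00023312 -0.003       0.13337628]
[-0.00012877 -0.01489625  0.012     ]
[-0.00013007 -0.01399957  0.012     ]
```

```bash
python3 - <<'E'
from h import *
i=cv2.imread("pics/w5.png")[130:245,250:300]
j=np.clip((cv2.resize(i,None,fx=5.2,fy=5.2,interpolation=cv2.INTER_NEAREST).astype(float)-40)*1.8,0,255).astype(np.uint8)
k=cv2.imread("pics/s5.png")[150:350,200:450]
cv2.imwrite("pics/w5e.png",np.hstack([j,cv2.resize(k,(500,j.shape[0]))]))
print(i[:, 23].mean(1).astype(int))
E
```

```text
[229 231 229 228 228 227 230 230 220 162  99  96 106 117 124 121 123 125
 120 109 102 102 102 100 100  97  99 103 119 122 118 106 105 103 114 156
 180 187 183 165 155 179 183 186 186 185 183 186 185 185 184 185 185 184
 185 184 184 184 183 182 182 183 182 182 183 185 183 183 183 174 130  94
  90  96  89  89  90  92  91  87  92  91  88  91  89  87  92  91  88  89
  89  88  87  91  89  86  88  87  87  91  88  89  92  95  88  92  91  91
  95  93  93  97 103 120 126]
```

View pics/w5e.png

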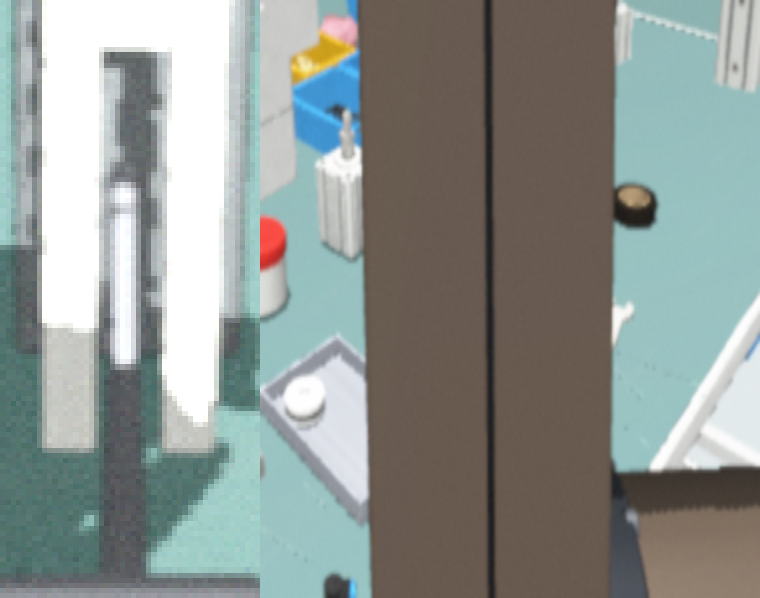

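```bash
python3 - <<'E'
from h import *
delta((.4657,-.3208,.302),np.deg2rad(-82.8))
E
```

```text
delta [-0.2452  0.1674  0.0028  0.0014  0.0015 -0.2195] pos [ 0.5221 -0.4253  0.3029] yaw -95.97
```

{"fn": "step_arm", "kwargs": {"rows": "-0.05 0.03 0 0 0 0 -1; -0.12 0.08 0 0 0 -0.08 -1; -0.18 0.13 0 0 0 -0.16 -1; -0.245 0.167 0 0 0 -0.22 -1; -0.245 0.167 0 0 0 -0.22 -1"}}

```text
t: 4.5
ee_pos: [0.4651, -0.3184, 0.304]
tcp_rot: [0.751, -0.66, -0.001, -0.0]
force: [0.6, -0.3, -1.3]
gripper_width: 0.0169
```

{"fn": "step_arm", "kwargs": {"rows": "0 0 0 0 0 0 -1; 0 0 0 0 0 0 -1; 0 0 0 0 0 0 -1"}}

```text
t: 4.8
ee_pos: [0.4664, -0.322, 0.3041]
tcp_rot: [0.75, -0.661, -0.0, 0.0]
force: [0.2, 0.2, -2.1]
gripper_width: 0.0173
```

```bash
python3 - <<'E'
from h import *
import pickle
c,s=shot("wrist","w6");pickle.dump((c,s),open("w6.pkl","wb"))
delta((.4657,-.3208,.302),np.deg2rad(-82.8)); print(s["force"])
i=cv2.imread("pics/w6.png")[100:280,170:380]
cv2.imwrite("pics/w6z.png",cv2.resize(i,None,fx=3.3,fy=3.3,interpolation=cv2.INTER_CUBIC))
c,s=shot("top","t6");i=cv2.imread("pics/t6.png")[150:300,200:420]
cv2.imwrite("pics/t6z.png",cv2.resize(i,None,fx=3.3,fy=3.3,interpolation=cv2.INTER_CUBIC))
E
```

```text
delta [-0.0031  0.0011  0.0051  0.0002  0.0001 -0.0003] pos [ 0.4663 -0.322   0.304 ] yaw -82.82
[ 0.22320545  0.20943281 -2.10901419]
```

View pics/w6z.png

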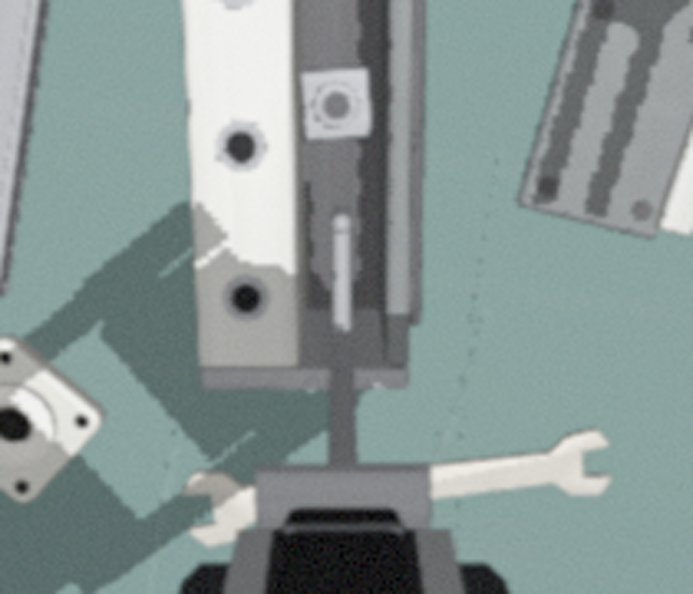

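View pics/t6z.png

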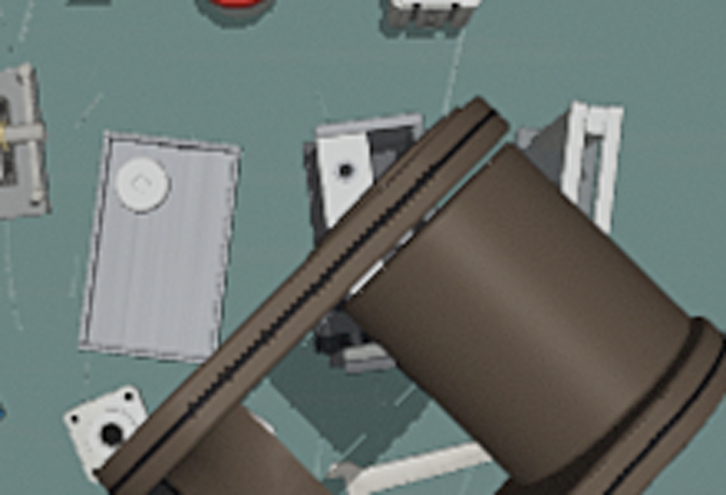

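```bash
python3 - <<'E'
from h import *
import pickle
c,s=pickle.load(open("w6.pkl","rb"))
R0=R.from_quat(s["tcp_rot"])
def q(n,p,z):
    P=plane(c,(p[0]/3.3+170-.35,p[1]/3.3+100-.35),z,s);print(n,p,np.round(P[:2],4),"tool",np.round(R0.inv().apply(P-s["ee_pos"])[:2]*1e3,1))
for p in [(302,72),(369,69),(372,134),(307,138),(337,104)]:q("clevis",p,.053)
for p in [(295,20),(299,365),(386,20),(387,310)]:q("rim gap",p,.095)
for p in [(202,388),(408,385)]:q("near end rim outer",p,.095)
for p in [(342,215),(342,225)]:q("tip",p,.304-.114)
E
```

```text
clevis (302, 72) [ 0.5282 -0.3   ] tool [-14.1 -64.1]
clevis (369, 69) [ 0.5322 -0.3232] tool [  9.5 -65.1]
clevis (372, 134) [ 0.5101 -0.3273] tool [ 10.7 -42.7]
clevis (307, 138) [ 0.5058 -0.3043] tool [-12.6 -41.3]
clevis (337, 104) [ 0.5189 -0.3135] tool [ -1.8 -53.2]
rim gap (295, 20) [ 0.5451 -0.2974] tool [-14.6 -81.2]
rim gap (299, 365) [ 0.4339 -0.3111] tool [-14.8  30.9]
rim gap (386, 20) [ 0.5487 -0.3254] tool [ 13.7 -81.2]
rim gap (387, 310) [ 0.4568 -0.3384] tool [15.  11.5]
near end rim outer (202, 388) [ 0.4215 -0.2789] tool [-48.4  39.1]
near end rim outer (408, 385) [ 0.4314 -0.3492] tool [22.6 38.1]
tip (342, 215) [ 0.5024 -0.3175] tool [  0.  -36.3]
tip (342, 225) [ 0.5001 -0.3177] tool [  0.  -33.9]
```

{"fn": "step_arm", "kwargs": {"rows": "-0.0035 0 0.06 0 0 0 -1; -0.0035 0 0.14 0 0 0 -1; -0.0035 0 0.22 0 0 0 -1; -0.0035 0 0.3 0 0 0 -1; -0.0035 0 0.335 0 0 0 -1"}}

```text
t: 5.4
ee_pos: [0.4645, -0.3187, 0.1663]
tcp_rot: [0.75, -0.661, -0.003, -0.0]
force: [-1.0, -0.4, -1.1]
gripper_width: 0.0168
```

{"fn": "step_arm", "kwargs": {"rows": "0 0 0 0 0 0 -1; 0 0 0 0 0 0 -1; 0 0 0 0 0 0 -1"}}

```text
t: 5.7
ee_pos: [0.467, -0.3209, 0.1727]
tcp_rot: [0.75, -0.661, 0.002, 0.0]
force: [-0.5, 0.1, -1.1]
gripper_width: 0.017
```

```bash
python3 - <<'E'
from h import *
import pickle
c,s=shot("wrist","w7");pickle.dump((c,s),open("w7.pkl","wb"))
print(s["ee_pos"],s["force"])
i=cv2.imread("pics/w7.png")[60:280,150:400]
cv2.imwrite("pics/w7z.png",cv2.resize(i,None,fx=2.7,fy=2.7,interpolation=cv2.INTER_CUBIC))
E
```

```text
[ 0.46703221 -0.32090726  0.17267753] [-0.51484817  0.141486   -1.08779805]
```

View pics/w7z.png

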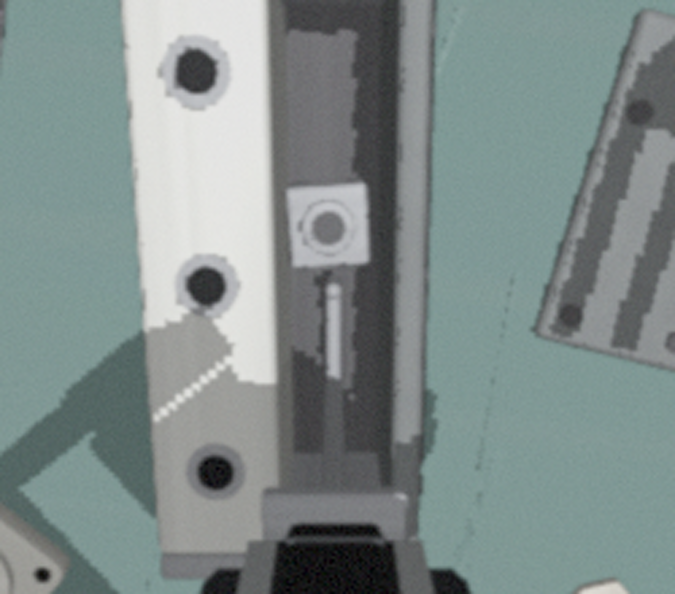

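{"fn": "step_arm", "kwargs": {"rows": "0 0 0.01 0 0 0 -1; 0 0 0.02 0 0 0 -1; 0 0 0.03 0 0 0 -1; 0 0 0.035 0 0 0 -1; 0 0 0.035 0 0 0 -1"}}

```text
t: 6.25
ee_pos: [0.4656, -0.3194, 0.1555]
tcp_rot: [0.75, -0.661, -0.001, -0.0]
force: [0.1, 0.9, -1.3]
gripper_width: 0.0169
```

{"fn": "step_arm", "kwargs": {"rows": "0 0 0 0 0 0 -1; 0 0 0 0 0 0 -1; 0 0 0.0025 0 0 0 -1; 0 0 0.005 0 0 0 -1; 0 0 0.0075 0 0 0 -1"}}

```text
t: 6.75
ee_pos: [0.4659, -0.3198, 0.1532]
tcp_rot: [0.75, -0.661, 0.0, 0.0]
force: [0.3, -0.5, -0.5]
gripper_width: 0.0176
```

{"fn": "step_arm", "kwargs": {"rows": "0 0 0.0025 0 0 0 -1; 0 0 0.005 0 0 0 -1; 0 0 0.0075 0 0 0 -1; 0 0 0.0075 0 0 0 -1; 0 0 0.0075 0 0 0 -1"}}

```text
t: 7.25
ee_pos: [0.4662, -0.3201, 0.1524]
tcp_rot: [0.75, -0.661, 0.0, 0.0]
force: [-1.9, 1.4, 7.6]
gripper_width: 0.0169
```

{"fn": "step_arm", "kwargs": {"rows": "0 0 0.0025 0 0 0 -1; 0 0 0.005 0 0 0 -1; 0 0 0.005 0 0 0 -1; 0 0 0.005 0 0 0 -1"}}

```text
t: 7.65
ee_pos: [0.4665, -0.3204, 0.1524]
tcp_rot: [0.75, -0.661, 0.0, 0.0]
force: [-4.7, 2.9, 14.7]
gripper_width: 0.0174
```

{"fn": "step_arm", "kwargs": {"rows": "0 0 -0.005 0 0 0 -1; 0 0 -0.01 0 0 0 -1; 0 0 -0.014 0 0 0 -1; 0 0 -0.014 0 0 0 -1; 0 0 -0.014 0 0 0 -1"}}

```text
t: 8.15
ee_pos: [0.4657, -0.3196, 0.1532]
tcp_rot: [0.75, -0.661, -0.0, -0.0]
force: [-0.6, -0.1, -0.9]
gripper_width: 0.0172
```

```bash
python3 - <<'E'
from h import *
import pickle
c,s=shot("wrist","w8");pickle.dump((c,s),open("w8.pkl","wb"))
print(s["ee_pos"],s["force"])
i=cv2.imread("pics/w8.png")[60:260,180:380]
cv2.imwrite("pics/w8z.png",cv2.resize(i,None,fx=3,fy=3,interpolation=cv2.INTER_CUBIC))
E
```

```text
[ 0.46574666 -0.31961859  0.15323229] [-0.56174718 -0.06180313 -0.92134051]
```

View pics/w8z.png

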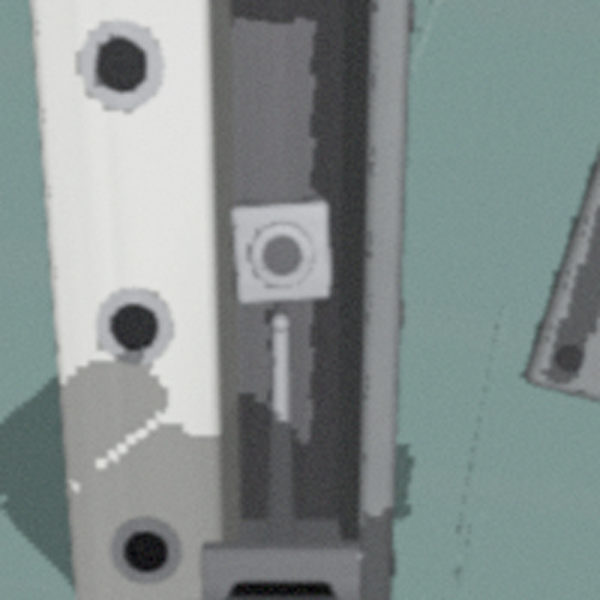

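```bash
python3 - <<'E'
from h import *
import pickle
c,s=pickle.load(open("w8.pkl","rb"))
R0=R.from_quat(s["tcp_rot"])
def q(n,p,z):
    P=plane(c,(p[0]/3+180-.33,p[1]/3+60-.33),z,s);print(n,p,"tool",np.round(R0.inv().apply(P-s["ee_pos"])[:2]*1e3,1))
for p in [(233,208),(327,202),(331,296),(240,302),(282,256)]:q("clevis",p,.053)
for p in [(215,100),(222,430),(372,100),(360,500)]:q("rim gap",p,.095)
E
```

```text
clevis (233, 208) tool [-11.5 -64.6]
clevis (327, 202) tool [ 11.1 -65.9]
clevis (331, 296) tool [ 12.4 -43.4]
clevis (240, 302) tool [-10.1 -42. ]
clevis (282, 256) tool [  0.3 -53.2]
rim gap (215, 100) tool [-12.6 -87.2]
rim gap (222, 430) tool [-12.5 -21.1]
rim gap (372, 100) tool [ 17.7 -87.2]
rim gap (360, 500) tool [17.3 -5.1]
```

{"fn": "step_arm", "kwargs": {"rows": "0 0 -0.006 0 0 0 -1; 0.001 -0.012 -0.006 0 0 0 -1; 0.001 -0.024 -0.006 0 0 0 -1; 0.001 -0.036 -0.006 0 0 0 -1; 0.001 -0.036 -0.006 0 0 0 -1"}}

```text
t: 8.7
ee_pos: [0.481, -0.3183, 0.1562]
tcp_rot: [0.751, -0.661, 0.0, -0.0]
force: [-0.4, -0.7, -1.2]
gripper_width: 0.0169
```

{"fn": "step_arm", "kwargs": {"rows": "0 -0.01 0 0 0 0 -1; 0 -0.02 0 0 0 0 -1; 0 -0.03 0 0 0 0 -1; 0 -0.04 0 0 0 0 -1; 0 -0.045 0 0 0 0 -1"}}

```text
t: 9.2
ee_pos: [0.4985, -0.316, 0.1562]
tcp_rot: [0.75, -0.661, 0.0, -0.0]
force: [-0.9, -0.5, -0.7]
gripper_width: 0.017
```

{"fn": "step_arm", "kwargs": {"rows": "0 -0.006 0 0 0 0 -1; 0 -0.01 0 0 0 0 -1; 0 -0.01 0 0 0 0 -1; 0 -0.01 0 0 0 0 -1; 0 -0.01 0 0 0 0 -1"}}

```text
t: 9.7
ee_pos: [0.502, -0.3156, 0.1562]
tcp_rot: [0.75, -0.661, -0.0, 0.0]
force: [0.3, -0.0, -1.6]
gripper_width: 0.0168
```

```bash
python3 - <<'E'
from h import *
import pickle
c,s=shot("wrist","w9");pickle.dump((c,s),open("w9.pkl","wb"))
print(s["ee_pos"],s["force"])
i=cv2.imread("pics/w9.png")[100:300,180:380]
cv2.imwrite("pics/w9z.png",cv2.resize(i,None,fx=3,fy=3,interpolation=cv2.INTER_CUBIC))
E
```

```text
[ 0.50196882 -0.31561674  0.15622973] [ 0.30632439 -0.01430712 -1.58609163]
```

View pics/w9z.png

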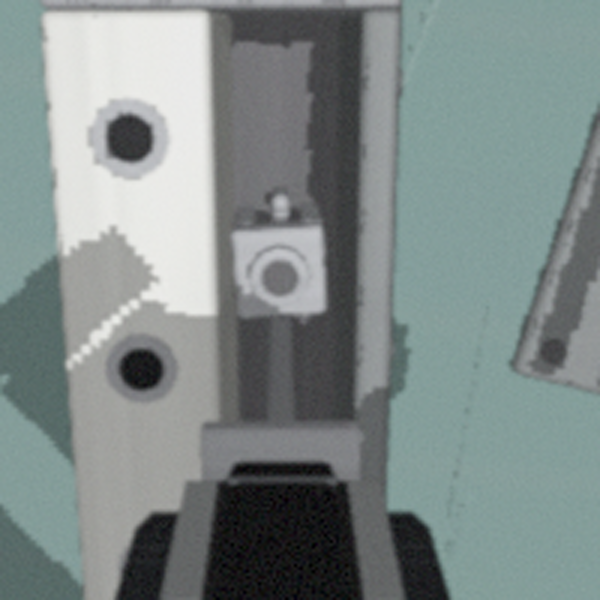

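{"fn": "step_arm", "kwargs": {"rows": "0 0 -0.015 0 0 0 -1; 0 0 -0.03 0 0 0 -1; 0 0 -0.04 0 0 0 -1; 0 0 -0.05 0 0 0 -1; 0 0 -0.06 0 0 0 -1", "grip_force": 100}}

```text
t: 10.25
ee_pos: [0.5018, -0.3155, 0.1802]
tcp_rot: [0.75, -0.661, -0.0, 0.0]
force: [-0.7, -0.6, -3.3]
gripper_width: 0.0169
```

{"fn": "step_arm", "kwargs": {"rows": "0 0 -0.01 0 0 0 -1; 0 0 -0.02 0 0 0 -1; 0 0 -0.02 0 0 0 -1; 0 0 -0.02 0 0 0 -1; 0 0 -0.02 0 0 0 -1"}}

```text
t: 10.75
ee_pos: [0.502, -0.3154, 0.1879]
tcp_rot: [0.75, -0.661, -0.0, -0.0]
force: [0.1, 0.3, -3.0]
gripper_width: 0.0167
```

```bash
python3 - <<'E'
from h import *
import pickle
c,s=shot("wrist","w10")
print(s["ee_pos"],s["force"])
i=cv2.imread("pics/w10.png")[100:300,180:380]
cv2.imwrite("pics/w10z.png",cv2.resize(i,None,fx=3,fy=3,interpolation=cv2.INTER_CUBIC))
E
```

```text
[ 0.5019752  -0.31540595  0.18793711] [ 0.05337019  0.26370308 -3.02985295]
```

View pics/w10z.png

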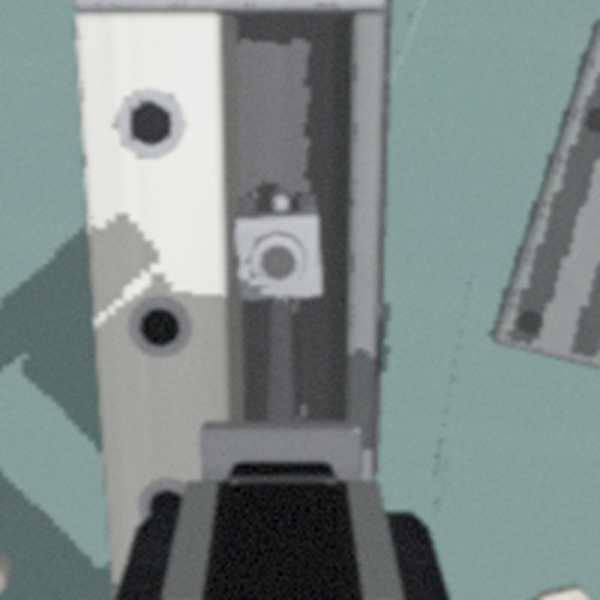

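{"fn": "step_arm", "kwargs": {"rows": "0 0 -0.015 0 0 0 -1; 0 0 -0.045 0 0 0 -1; 0 0 -0.08 0 0 0 -1; 0 0 -0.115 0 0 0 -1; 0 0 -0.15 0 0 0 -1"}}

```text
t: 11.3
ee_pos: [0.5024, -0.3157, 0.2505]
tcp_rot: [0.75, -0.661, 0.001, -0.0]
force: [0.3, -0.1, -2.6]
gripper_width: 0.0173
```

{"fn": "step_arm", "kwargs": {"rows": "0 0 -0.035 0 0 0 -1; 0 0 -0.07 0 0 0 -1; 0 0 -0.1 0 0 0 -1; 0 0 -0.12 0 0 0 -1; 0 0 -0.12 0 0 0 -1"}}

```text
t: 11.8
ee_pos: [0.5026, -0.316, 0.2981]
tcp_rot: [0.75, -0.661, 0.001, -0.0]
force: [0.3, -0.0, -3.2]
gripper_width: 0.017
```

```bash
python3 - <<'E'
from h import *
import pickle
c,s=shot("wrist","w11")
print(s["ee_pos"],s["force"],s["joint_positions"])
delta((.502,-.1668,.295),np.deg2rad(-96))
i=cv2.imread("pics/w11.png")
cv2.imwrite("pics/w11z.png",i)
c,s=shot("scene","s11")
E
```

```text
[ 0.50258128 -0.31602086  0.2981015 ] [ 0.31897357 -0.01407884 -3.21404841] [-7.32122986e-01  6.22982917e-02  1.71049608e+00  3.19889882e-05
  1.36584843e+00  7.12490495e-01]
delta [-0.3694 -0.0462  0.0044 -0.0008 -0.0006  0.2205] pos [ 0.5023 -0.3157  0.2969] yaw -82.77
```

View pics/w11z.png

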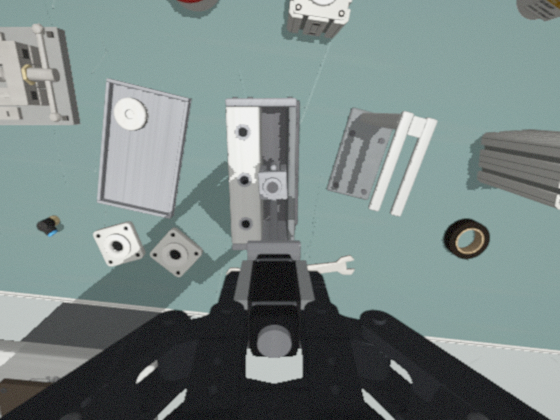

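View pics/s11.png

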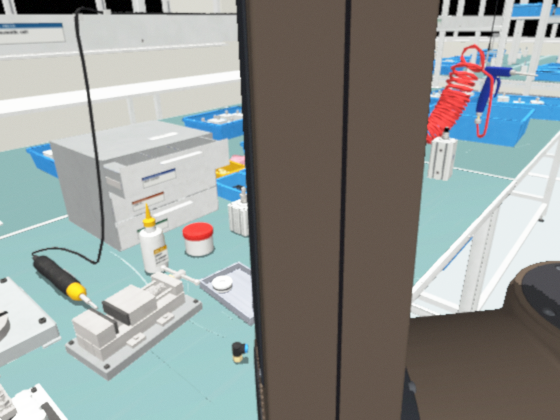

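{"fn": "step_arm", "kwargs": {"rows": "-0.006 0 0 0 0 0 -1; -0.02 0 0 0 0 0 -1; -0.04 0 0 0 0 0 -1; -0.065 0 0 0 0 0 -1; -0.09 0 0 0 0 0 -1"}}

```text
t: 12.4
ee_pos: [0.4974, -0.2788, 0.2961]
tcp_rot: [0.75, -0.661, -0.0, -0.0]
force: [1.0, -0.4, -2.9]
gripper_width: 0.0169
```

{"fn": "step_arm", "kwargs": {"rows": "-0.03 0 0 0 0 0 -1; -0.06 0 0 0 0 0 -1; -0.09 0 0 0 0 0 -1; -0.12 0 0 0 0 0 -1; -0.15 0 0 0 0 0 -1"}}

```text
t: 12.9
ee_pos: [0.4899, -0.2192, 0.2963]
tcp_rot: [0.75, -0.661, 0.0, -0.0]
force: [0.4, 0.5, -2.2]
gripper_width: 0.0167
```

{"fn": "step_arm", "kwargs": {"rows": "-0.03 0 0 0 0 0 -1; -0.06 0 0 0 0 0 -1; -0.085 0 0 0 0 0 -1; -0.105 0 0 0 0 0 -1; -0.122 0 0 0 0 0 -1"}}

```text
t: 13.4
ee_pos: [0.4838, -0.1712, 0.2963]
tcp_rot: [0.75, -0.661, 0.0, 0.0]
force: [-0.7, 0.3, -3.9]
gripper_width: 0.0168
```

{"fn": "step_arm", "kwargs": {"rows": "-0.01 0 0 0 0 0 -1; -0.016 0 0 0 0 0 -1; -0.02 0 0 0 0 0 -1; -0.02 0 0 0 0 0 -1; -0.02 0 0 0 0 0 -1"}}

```text
t: 13.9
ee_pos: [0.4829, -0.1642, 0.2962]
tcp_rot: [0.75, -0.661, 0.0, 0.0]
force: [-0.4, 0.3, -3.7]
gripper_width: 0.0171
```

```bash
python3 - <<'E'
from h import *
import pickle
c,s=shot("wrist","w12");pickle.dump((c,s),open("w12.pkl","wb"))
print(s["ee_pos"],s["force"])
delta((.4832,-.1645,.2))
c,s=shot("scene","s12")
i=cv2.imread("pics/s12.png")[200:400,140:340]
cv2.imwrite("pics/s12z.png",cv2.resize(i,None,fx=3,fy=3,interpolation=cv2.INTER_CUBIC))
E
```

```text
[ 0.48287042 -0.16421419  0.29623979] [-0.43267257  0.30059594 -3.70969261]
delta [ 0.0007 -0.0008  0.2405] pos [ 0.4829 -0.1642  0.2962] yaw -82.79
```

View pics/w12.png

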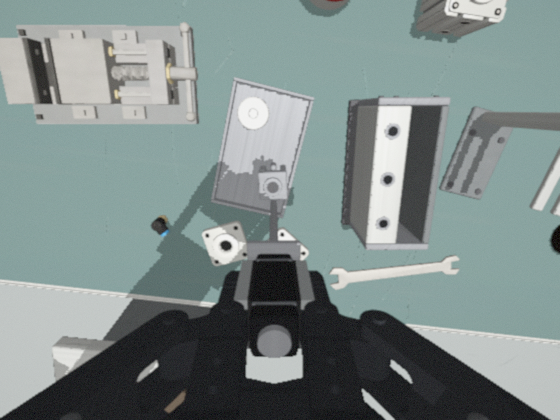

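View pics/s12z.png

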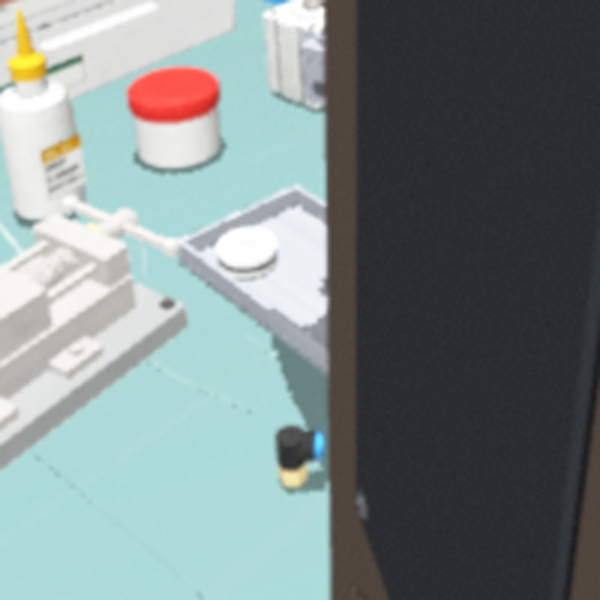

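```bash
python3 - <<'E'
from h import *
import pickle
c,s=pickle.load(open("w12.pkl","rb"))
P=[plane(c,p,.018,s)[:2] for p in [(236,80),(312,98),(213,201)]]
print(np.round(P,4)); m=(P[1]+P[2])/2; print("centre",m, np.rad2deg(np.arctan2(*(P[0]-P[2])[::-1])), plane(c,(253,113),.018,s))
E
```

```text
[[ 0.5873 -0.106 ]
 [ 0.5786 -0.1996]
 [ 0.4336 -0.0889]]
centre [ 0.50611629 -0.14425943] -6.34750298458017 [ 0.55230655 -0.13020473  0.018     ]
```

{"fn": "step_arm", "kwargs": {"rows": "0 0 0.015 0 0 0 -1; 0 0 0.045 0 0 0 -1; 0 0 0.08 0 0 0 -1; 0 0 0.115 0 0 0 -1; 0 0 0.15 0 0 0 -1"}}

```text
t: 14.5
ee_pos: [0.4824, -0.1637, 0.2341]
tcp_rot: [0.75, -0.661, -0.001, 0.0]
force: [-0.1, 0.6, -2.6]
gripper_width: 0.0164
```

{"fn": "step_arm", "kwargs": {"rows": "0 0 0.035 0 0 0 -1; 0 0 0.065 0 0 0 -1; 0 0 0.09 0 0 0 -1; 0 0 0.11 0 0 0 -1; 0 0 0.125 0 0 0 -1"}}

```text
t: 15.0
ee_pos: [0.4828, -0.164, 0.1856]
tcp_rot: [0.75, -0.661, -0.0, 0.0]
force: [0.7, 0.3, -3.8]
gripper_width: 0.017
```

{"fn": "step_arm", "kwargs": {"rows": "0 0 0.004 0 0 0 -1; 0 0 0.008 0 0 0 -1; 0 0 0.012 0 0 0 -1; 0 0 0.012 0 0 0 -1; 0 0 0.012 0 0 0 -1"}}

```text
t: 15.5
ee_pos: [0.483, -0.1641, 0.1818]
tcp_rot: [0.75, -0.661, 0.0, -0.0]
force: [0.3, -0.4, -3.5]
gripper_width: 0.0164
```

```bash
python3 - <<'E'
from h import *
c,s=shot("wrist","w13")
print(s["ee_pos"],s["force"])
i=cv2.imread("pics/w13.png")[60:290,160:400]
cv2.imwrite("pics/w13z.png",cv2.resize(i,None,fx=2.6,fy=2.6,interpolation=cv2.INTER_CUBIC))
E
```

```text
[ 0.4830013  -0.16409542  0.18175924] [ 0.28255081 -0.41321968 -3.5025192 ]
```

View pics/w13z.png

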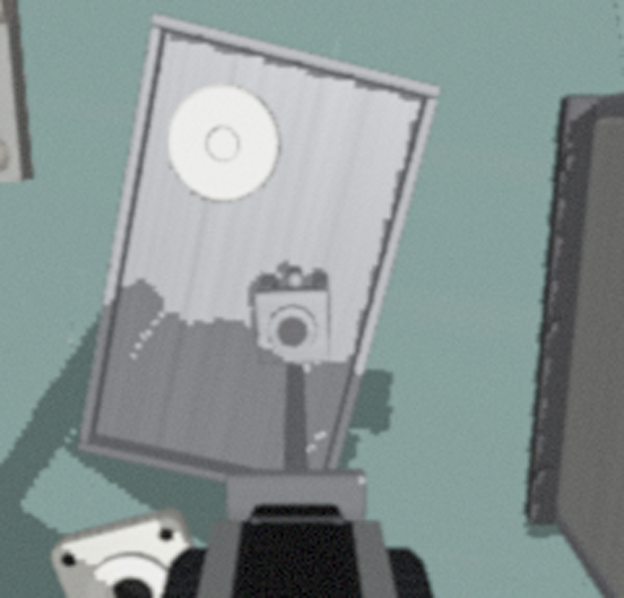

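{"fn": "step_arm", "kwargs": {"rows": "0 0 0.01 0 0 0 -1; 0 0 0.018 0 0 0 -1; 0 0 0.024 0 0 0 -1; 0 0 0.03 0 0 0 -1; 0 0 0.035 0 0 0 -1"}}

```text
t: 16.05
ee_pos: [0.4831, -0.1642, 0.1676]
tcp_rot: [0.75, -0.661, 0.0, -0.0]
force: [-0.4, 0.3, -0.7]
gripper_width: 0.0169
```

{"fn": "step_arm", "kwargs": {"rows": "0 0 0.004 0 0 0 -1; 0 0 0.008 0 0 0 -1; 0 0 0.01 0 0 0 -1; 0 0 0.01 0 0 0 -1; 0 0 0.01 0 0 0 -1"}}

```text
t: 16.55
ee_pos: [0.4829, -0.164, 0.1635]
tcp_rot: [0.75, -0.661, 0.0, -0.0]
force: [0.1, -0.5, -1.2]
gripper_width: 0.017
```

```bash
python3 - <<'E'
from h import *
c,s=shot("wrist","w14")
print(s["ee_pos"],s["force"])
i=cv2.imread("pics/w14.png")[60:290,160:400]
cv2.imwrite("pics/w14z.png",cv2.resize(i,None,fx=2.6,fy=2.6,interpolation=cv2.INTER_CUBIC))
E
```

```text
[ 0.48289871 -0.16402865  0.1635438 ] [ 0.05775822 -0.46008874 -1.16980007]
```

View pics/w14z.png

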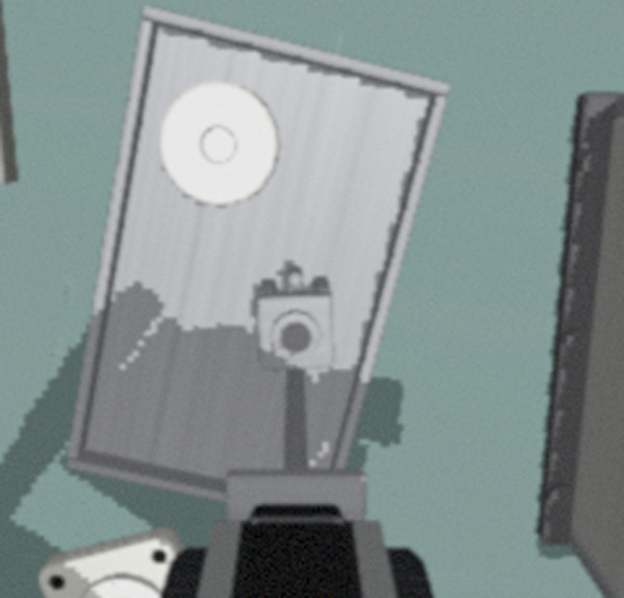

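{"fn": "step_arm", "kwargs": {"rows": "0 0 0.008 0 0 0 -1; 0 0 0.016 0 0 0 -1; 0 0 0.024 0 0 0 -1; 0 0 0.031 0 0 0 -1; 0 0 0.031 0 0 0 -1"}}

```text
t: 17.1
ee_pos: [0.4824, -0.1638, 0.1503]
tcp_rot: [0.75, -0.661, -0.001, 0.0]
force: [0.0, 0.7, -1.2]
gripper_width: 0.0168
```

{"fn": "step_arm", "kwargs": {"rows": "0 0 0 0 0 0 -1; 0 0 0 0 0 0 -1; 0 0 0 0 0 0 -1"}}

```text
t: 17.4
ee_pos: [0.483, -0.1641, 0.1513]
tcp_rot: [0.75, -0.661, 0.0, -0.0]
force: [-0.1, 0.3, -0.4]
gripper_width: 0.0167
```

{"fn": "step_arm", "kwargs": {"rows": "0 0.008 0 0 0 0 -1; 0 0.02 0 0 0 0 -1; 0 0.032 0 0 0 0 -1; 0 0.044 0 0 0 0 -1; 0 0.052 0 0 0 0 -1"}}

```text
t: 17.9
ee_pos: [0.4616, -0.1667, 0.151]
tcp_rot: [0.75, -0.661, -0.0, 0.0]
force: [-0.9, 0.2, -0.5]
gripper_width: 0.0169
```

{"fn": "step_arm", "kwargs": {"rows": "0 0.012 0 0 0 0 -1; 0 0.024 0 0 0 0 -1; 0 0.036 0 0 0 0 -1; 0 0.044 0 0 0 0 -1; 0 0.05 0 0 0 0 -1"}}

```text
t: 18.4
ee_pos: [0.4421, -0.1692, 0.1511]
tcp_rot: [0.75, -0.661, 0.0, -0.0]
force: [-1.4, -0.0, -1.3]
gripper_width: 0.0169
```

```bash
python3 - <<'E'
from h import *
c,s=shot("wrist","w15")
print(s["ee_pos"],s["force"])
i=cv2.imread("pics/w15.png")[40:290,160:400]
cv2.imwrite("pics/w15z.png",cv2.resize(i,None,fx=2.4,fy=2.4,interpolation=cv2.INTER_CUBIC))
E
```

```text
[ 0.44206817 -0.16918005  0.15105382] [-1.36888764 -0.04455104 -1.32566895]
```

View pics/w15z.png

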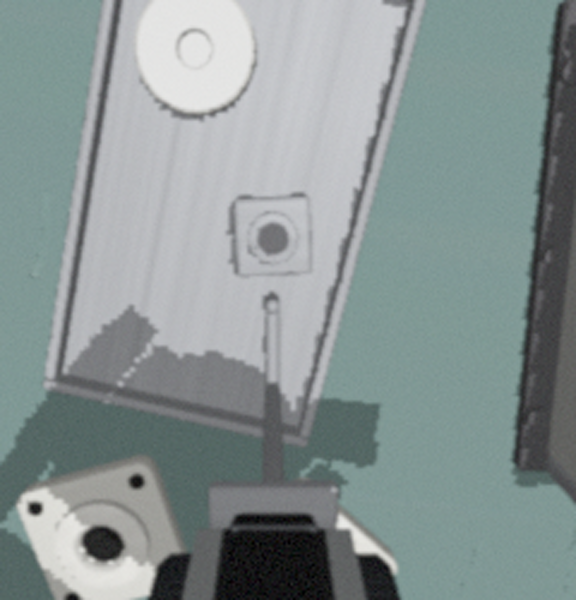

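{"fn": "step_arm", "kwargs": {"rows": "0 0 -0.02 0 0 0 -1; 0 0 -0.06 0 0 0 -1; 0 0 -0.12 0 0 0 -1; 0 0 -0.19 0 0 0 -1; 0 0 -0.26 0 0 0 -1"}}

```text
t: 18.95
ee_pos: [0.4424, -0.169, 0.2566]
tcp_rot: [0.75, -0.661, 0.0, -0.0]
force: [0.3, -0.3, -1.0]
gripper_width: 0.0166
```

{"fn": "step_arm", "kwargs": {"rows": "0 0 -0.06 0 0 0 -1; 0 0 -0.1 0 0 0 -1; 0 0 -0.135 0 0 0 -1; 0 0 -0.135 0 0 0 -1"}}

```text
t: 19.35
ee_pos: [0.4433, -0.1697, 0.3119]
tcp_rot: [0.75, -0.661, 0.002, -0.0]
force: [-0.8, 0.3, -1.0]
gripper_width: 0.0166
```

```bash
python3 - <<'E'
from h import *
delta((.5222,-.4258,.308),np.deg2rad(-96))
E
```

```text
delta [ 0.66   -0.115   0.0123 -0.004  -0.0026  0.2206] pos [ 0.4433 -0.1697  0.3119] yaw -82.76
```

{"fn": "step_arm", "kwargs": {"rows": "0.04 -0.005 0 0 0 0.02 -1; 0.11 -0.02 0 0 0 0.06 -1; 0.19 -0.035 0 0 0 0.1 -1; 0.27 -0.05 0 0 0 0.14 -1; 0.35 -0.06 0 0 0 0.18 -1"}}

```text
t: 19.85
ee_pos: [0.4837, -0.3068, 0.3068]
tcp_rot: [-0.684, 0.73, 0.001, -0.0]
force: [0.5, -0.4, -1.0]
gripper_width: 0.0164
```

```bash
python3 - <<'E'
from h import *
delta((.5227,-.4259,.308),np.deg2rad(-96))
E
```

```text
delta [ 0.2907 -0.1166 -0.0037  0.0024  0.0016  0.038 ] pos [ 0.4837 -0.3068  0.3068] yaw -93.72
```

{"fn": "step_arm", "kwargs": {"rows": "0.07 -0.03 0 0 0 0.02 -1; 0.14 -0.06 0 0 0 0.038 -1; 0.21 -0.085 0 0 0 0.038 -1; 0.26 -0.105 0 0 0 0.038 -1; 0.29 -0.117 0 0 0 0.038 -1"}}

```text
t: 20.35
ee_pos: [0.5227, -0.4259, 0.306]
tcp_rot: [-0.669, 0.743, 0.002, -0.0]
force: [-1.3, 0.4, -1.3]
gripper_width: 0.0171
```

{"fn": "step_arm", "kwargs": {"rows": "0 0 0 0 0 0 -1; 0 0 0 0 0 0 -1; 0 0 0 0 0 0 -1; 0 0 0 0 0 0 -1"}}

```text
t: 20.75
ee_pos: [0.5233, -0.4228, 0.3094]
tcp_rot: [-0.67, 0.742, -0.0, 0.0]
force: [0.5, -0.3, -0.5]
gripper_width: 0.0166
```

```bash
python3 - <<'E'
from h import *
c,s=shot("wrist","w16")
delta((.5227,-.4259,.20),np.deg2rad(-96))
i=cv2.imread("pics/w16.png")[100:280,190:370]
cv2.imwrite("pics/w16z.png",cv2.resize(i,None,fx=3.3,fy=3.3,interpolation=cv2.INTER_CUBIC))
E
```

```text
delta [ 0.0076  0.001   0.2738 -0.0004 -0.0003  0.0033] pos [ 0.5234 -0.4229  0.3095] yaw -95.8
```

View pics/w16z.png

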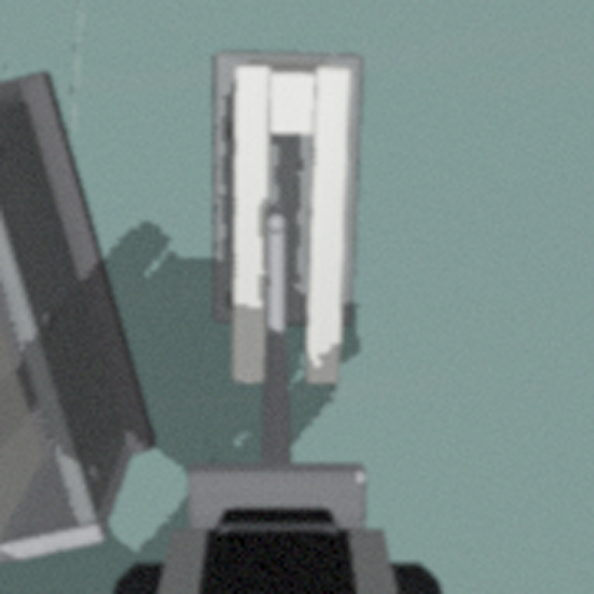

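{"fn": "step_arm", "kwargs": {"rows": "0.0076 0.001 0 0 0 0.003 -1; 0.0076 0.001 0 0 0 0.003 -1; 0.0076 0.001 0 0 0 0.003 -1; 0.0076 0.001 0 0 0 0.003 -1"}}

```text
t: 21.2
ee_pos: [0.5226, -0.4266, 0.3091]
tcp_rot: [-0.669, 0.743, 0.0, 0.0]
force: [-0.0, 0.5, -0.7]
gripper_width: 0.0169
```

```bash
python3 - <<'E'
from h import *
c,s=shot("wrist","w17")
delta((.5227,-.4259,.162),np.deg2rad(-96))
i=cv2.imread("pics/w17.png")[100:280,190:370]
cv2.imwrite("pics/w17z.png",cv2.resize(i,None,fx=3.3,fy=3.3,interpolation=cv2.INTER_CUBIC))
E
```

```text
delta [-1.900e-03 -1.000e-04  3.676e-01  0.000e+00  0.000e+00 -5.000e-04] pos [ 0.5226 -0.4266  0.309 ] yaw -96.03
```

View pics/w17z.png

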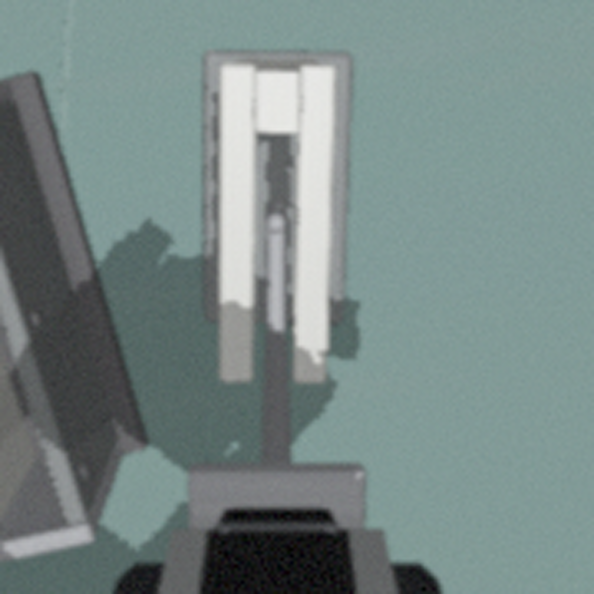

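{"fn": "step_arm", "kwargs": {"rows": "-0.001 0 0.02 0 0 0 -1; -0.001 0 0.045 0 0 0 -1; -0.001 0 0.07 0 0 0 -1; -0.001 0 0.09 0 0 0 -1; -0.001 0 0.1 0 0 0 -1"}}

```text
t: 21.75
ee_pos: [0.5221, -0.4258, 0.2668]
tcp_rot: [-0.669, 0.743, 0.001, -0.0]
force: [0.9, -0.4, -0.9]
gripper_width: 0.0166
```

{"fn": "step_arm", "kwargs": {"rows": "0 0 0.02 0 0 0 -1; 0 0 0.05 0 0 0 -1; 0 0 0.08 0 0 0 -1; 0 0 0.11 0 0 0 -1; 0 0 0.14 0 0 0 -1"}}

```text
t: 22.25
ee_pos: [0.5225, -0.4261, 0.2116]
tcp_rot: [-0.669, 0.743, 0.0, 0.0]
force: [0.5, 0.2, -0.8]
gripper_width: 0.0168
```

{"fn": "step_arm", "kwargs": {"rows": "0 0 0.03 0 0 0 -1; 0 0 0.055 0 0 0 -1; 0 0 0.075 0 0 0 -1; 0 0 0.085 0 0 0 -1; 0 0 0.085 0 0 0 -1"}}

```text
t: 22.75
ee_pos: [0.5224, -0.4261, 0.1782]
tcp_rot: [-0.669, 0.743, 0.001, 0.0]
force: [-0.1, 0.3, -1.7]
gripper_width: 0.017
```

```bash
python3 - <<'E'
from h import *
c,s=shot("wrist","w18")
delta((.5227,-.4259,.162),np.deg2rad(-96));print(s["force"])
E
```

```text
delta [-0.0011  0.0001  0.0426 -0.      0.     -0.0005] pos [ 0.5227 -0.4263  0.179 ] yaw -96.03
[-0.11609925  0.30190234 -1.69381573]
```

View pics/w18.png

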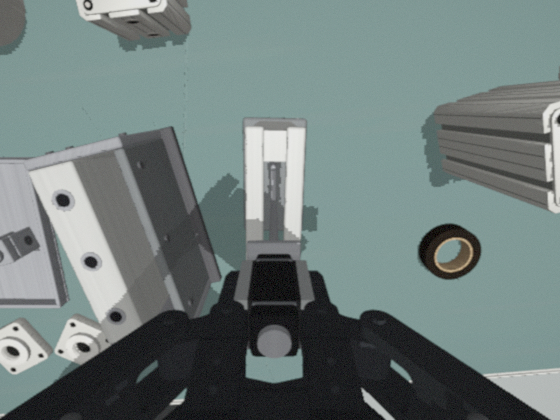

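Lower to the seat slowly, feeling for contact.

{"fn": "step_arm", "kwargs": {"rows": "0 0 0.01 0 0 0 -1; 0 0 0.02 0 0 0 -1; 0 0 0.03 0 0 0 -1; 0 0 0.036 0 0 0 -1; 0 0 0.036 0 0 0 -1"}}

```text
t: 23.3
ee_pos: [0.5224, -0.426, 0.1639]
tcp_rot: [-0.669, 0.743, 0.001, 0.0]
force: [0.1, 0.2, -1.6]
gripper_width: 0.0169
```

{"fn": "step_arm", "kwargs": {"rows": "0 0 0.0025 0 0 0 -1; 0 0 0.005 0 0 0 -1; 0 0 0.005 0 0 0 -1; 0 0 0.005 0 0 0 -1"}}

```text
t: 23.7
ee_pos: [0.5227, -0.4263, 0.1627]
tcp_rot: [-0.669, 0.743, -0.0, -0.0]
force: [0.1, -0.4, -1.3]
gripper_width: 0.0167
```

{"fn": "step_arm", "kwargs": {"rows": "0 0 0.0025 0 0 0 -1; 0 0 0.0025 0 0 0 -1; 0 0 0.0025 0 0 0 -1"}}

```text
t: 24.0
ee_pos: [0.5228, -0.4264, 0.1625]
tcp_rot: [-0.669, 0.743, -0.0, -0.0]
force: [-1.4, 1.6, 2.7]
gripper_width: 0.0168
```

{"fn": "step_arm", "kwargs": {"rows": "0 0 0 0 0 0 -0.5; 0 0 0 0 0 0 0; 0 0 0 0 0 0 0.5; 0 0 0 0 0 0 1; 0 0 0 0 0 0 1", "grip_force": 20}}

```text
t: 24.5
ee_pos: [0.5226, -0.4263, 0.1615]
tcp_rot: [-0.669, 0.743, 0.0, -0.0]
force: [0.2, 0.7, 0.3]
gripper_width: 0.0779
```

{"fn": "step_arm", "kwargs": {"rows": "0 0 0 0 0 0 1; 0 0 0 0 0 0 1; 0 0 0 0 0 0 1; 0 0 0 0 0 0 1"}}

```text
t: 24.9
ee_pos: [0.5226, -0.4263, 0.1616]
tcp_rot: [-0.669, 0.743, -0.0, 0.0]
force: [-0.2, 0.3, 0.2]
gripper_width: 0.0858
```

{"fn": "step_arm", "kwargs": {"rows": "0 0 -0.02 0 0 0 1; 0 0 -0.08 0 0 0 1; 0 0 -0.16 0 0 0 1; 0 0 -0.24 0 0 0 1; 0 0 -0.32 0 0 0 1"}}

```text
t: 25.4
ee_pos: [0.5226, -0.4262, 0.2917]
tcp_rot: [-0.669, 0.743, -0.0, -0.0]
force: [0.5, 0.4, -0.8]
gripper_width: 0.0856
```

{"fn": "step_arm", "kwargs": {"rows": "0 0 -0.1 0 0 0 1; 0.1 0 -0.1 0 0 0 1; 0.2 0.05 -0.1 0 0 0 1; 0.3 0.1 -0.1 0 0 0 1; 0.4 0.1 -0.1 0 0 0 1"}}

```text
t: 25.9
ee_pos: [0.464, -0.5827, 0.3312]
tcp_rot: [-0.668, 0.744, -0.0, -0.0]
force: [0.7, 0.5, -0.1]
gripper_width: 0.0853
```

{"fn": "step_arm", "kwargs": {"rows": "0 0 0 0 0 0 1; 0.1 0.1 0 0 0 0 1; 0.2 0.2 0 0 0 0 1; 0.2 0.2 0 0 0 0 1; 0.2 0.2 0 0 0 0 1"}}

```text
t: 26.4
ee_pos: [0.3764, -0.6532, 0.3299]
tcp_rot: [-0.668, 0.744, 0.0, 0.0]
force: [-0.0, -0.2, 0.7]
gripper_width: 0.0854
```

```bash
python3 - <<'E'
from h import *
c,s=shot("wrist","w19");print(s["ee_pos"],s["force"])
c,s=shot("top","t19")
i=cv2.imread("pics/t19.png")[175:305,215:405]
cv2.imwrite("pics/t19z.png",cv2.resize(i,None,fx=4.2,fy=4.2,interpolation=cv2.INTER_CUBIC))
c,s=shot("scene","s19")
i=cv2.imread("pics/s19.png")[180:380,180:420]
cv2.imwrite("pics/s19z.png",cv2.resize(i,None,fx=3,fy=3,interpolation=cv2.INTER_CUBIC))
E
```

```text
[ 0.37641281 -0.65318903  0.32990369] [-0.00247493 -0.19692236  0.68052508]
```

View pics/t19z.png

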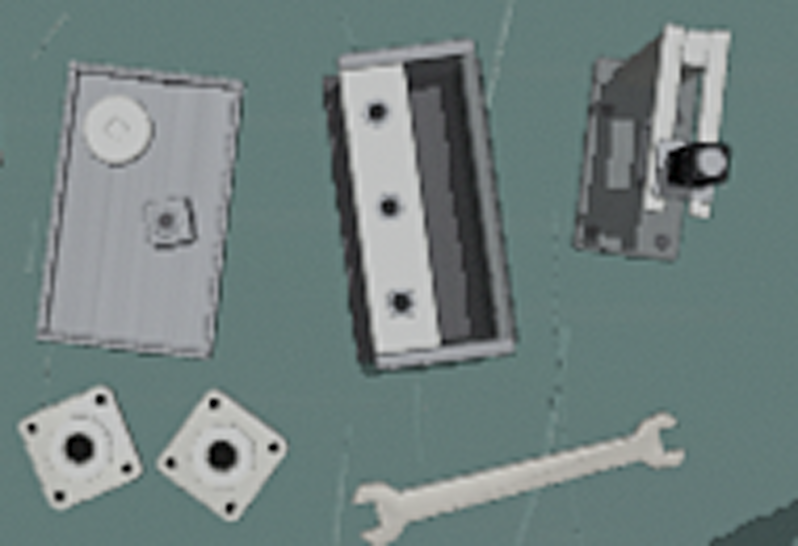

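View pics/s19z.png

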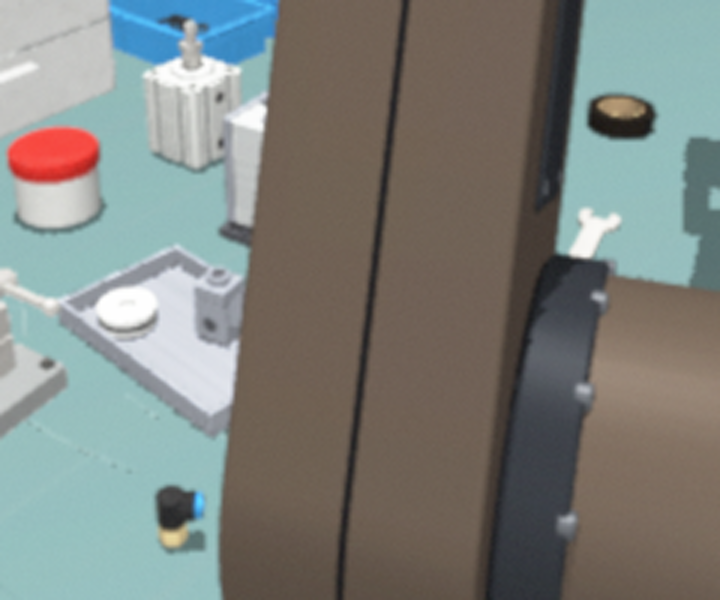

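```bash
python3 - <<'E'
from h import *
c,s=shot("top","t20");print(s["joint_velocities"].round(4),s["t"],s["force"])
a=cv2.imread("pics/t19.png")[175:305,215:405].astype(int);b=cv2.imread("pics/t20.png")[175:305,215:405].astype(int)
print("max blurred change",cv2.blur(np.abs(a-b).max(2).astype(np.float32),(5,5)).max())
print(robot.close_job())
E
```

```text
[ 0.012   0.002   0.0002 -0.0048 -0.0024 -0.004 ] 26.55 [ 0.60496339 -0.01964482  0.4062397 ]
max blurred change 12.16
the job is handed in; nothing more can be done
None
```

The clevis is out of the gap and stands upright in the parts tray, and the hook hangs back in its stand. I handed the job in at about 26.6 s of the 64 s allowed. No verdict is reported.

**What I did**
- **Hook:** I took it straight up out of its stand, lined it up with the gap and lowered it slowly to feel the floor. The force was 7.6 N at first contact and 14.7 N at most. That put the foot about 125 mm below the collar.
- **Clevis:** I raised the foot a few millimetres, slid it through the fork and lifted. The load rose by about 1.7 N, so the clevis is roughly 0.17 kg. I set it on the tray floor near x = -5, y = -18 mm and drew the hook out; the wrist picture right after showed the clevis still upright.
- **Return:** I lowered the hook into its stand until it touched lightly (2.7 N), let go and moved the arm clear.

**Last checks**
- The last top and scene pictures show the clevis upright in the tray, the gap empty and the hook upright in its slot. Its handle is within about 1 mm of where it started.
- The piston, end caps and spanner look unmoved in the top view, and the fitting and grease pot look in place in the scene view. I compared these by eye only.
- The arm was clear of everything and nearly still when I handed in.

**What disagreed**
- The hook's length read from the picture (114–121 mm) was shorter than the felt one, so I used the felt one.
- After quick moves the tool came to rest up to about 3 mm from the pose read at the end of the move. I corrected a 3 mm sideways error before lowering the hook into its stand.
- Two top pictures taken 0.1 s apart just before hand-in showed a small largest local brightness change (12 of 255). I took it as image noise and did not look into it.

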